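Lower, load and raise a tilting inspection stand with a ratchet pawl

TASK

The tilting inspection stand was left propped up with nothing on it. Throw its ratchet pawl right back out of the teeth, swing the board down flat onto its rests and, while it lies flat, set the aluminium die block upright on the rubber pad; then throw the pawl back into the teeth and raise the loaded board to about 25 degrees, so that the ratchet alone holds it there (one notch more or less is fine). Leave the tape roll and the screwdriver beside the work where they lie.

Things in the scene. Friction and masses are not known exactly. Their poses are not given: they have to be found in the camera images.
- tilt_stand: Tilting inspection stand, fixed to the worktop: aluminium base plate 186 x 156 x 12 mm with a board hinged at its front edge. Origin: on the worktop under the middle of the hinge line, which lies 32 mm above it along y. x points from hinge to rear (base spans x -20 to +166, y -71 to +85 mm), y to the stand's left, z up.
- quadrant_top (a point): Upper end of the steel toothed quadrant, a curved rack fixed upright on the base at the stand's left, y +67 to +75 mm from the origin, up to 0.105 m above the worktop; its teeth lie 108 to 114 mm from the hinge line. It does not move.
- tilt_board (a joint): Tilt of the board, rad: 0 = flat on its two rest posts, grows as the rear goes up, at most 0.68. The stiff hinge (0.34 N m) holds the bare 0.28 kg board where it is left, but with the block on it it sinks until the pawl meets a tooth. Pawl in: it rises freely, clicking, and cannot come down past the next tooth. Teeth hold it at about 6, 11, 16, 21, 26, 31, 36 degrees.
- pawl (a joint): Angle of the pawl, which rides on the board's left side, rad: 0 = nose fully in the teeth, about 0.2 clears them, 1.83 = thrown right back on its stop. Weight-held and over-centre: its ball lever falls to whichever side of the vertical it is on, rearward (+x of the stand) into the teeth or forward (-x) to the stop. Under 1 N pushes it.
- pawl_ball (a point): Centre of the black ball, 24 mm diameter, on the pawl's 8 mm steel lever. It swings 55 mm from the pivot in an upright plane square to the hinge line, 105 mm left of the stand's middle. At board tilt t the lever leans 62 degrees minus t rearward of vertical with the pawl in, 43 degrees plus t forward when thrown back. The lever slants inward (right) from the ball to the pivot.
- pawl_pivot (a point): Point on the pawl's pivot axis (parallel to the hinge line) in the plane of the ball's swing. It rides with the board: 120 mm from the hinge line along the board and 40 mm off it.
- bar_middle (a point): Middle of the board's handle: a straight round steel bar, 12 mm diameter, 72 mm long, parallel to the hinge line, behind and above the board's rear edge: 175 mm from the hinge line along the board and 40 mm off it (the board ends at 152 mm, top face 5 mm). At tilt 0 it is 72 mm above the worktop. Legs run down to the board at its two ends.
- pad_centre (a point): Centre of the top of the black rubber pad on the board, 118 mm along x (up the board, hinge to handle) by 108 mm along y; z is square off the board. It is 74 mm from the hinge line along the board and 8 mm off it; at tilt 0, 40 mm above the worktop. A ledge 9 mm higher than the pad runs along its front edge; the other sides are open.
- block_centre (a point): Centre of the plain aluminium die block, 45 mm (x) by 60 mm (y), 28 mm high (small dowel pins stand 6 mm above its top), about 0.28 kg, lying loose on the worktop left of the stand. This point is 14 mm above its underside; z is up.
- lens_foot (a point): Lower end of the boom camera's lens and ring light, 104 mm diameter, fixed over the stencil fixture to the right of the stand: an obstacle, as is the boom above it. Nothing but the fixture's frame (top 0.18 m above the worktop) is below it; pass with the arm in front of it, nearer the robot.
- spindle_end (a point): Left end of the micrometer spindle (about 20 mm thick) that sticks out of the stencil fixture toward the stand, 0.115 m above the worktop: an obstacle beside the stand's right edge. It does not move and is not used.
- tape_centre (a point): Roll of masking tape, 90 mm diameter, 24 mm high, lying flat to the left behind the block, bystander; its centre.
- driver_centre (a point): Small screwdriver, 126 mm long, 16 mm thick, lying flat on the right of the stand, bystander; its middle.
There are look-alikes about, which are no part of the job. There is more than one size of the part that bears block_centre; the job needs the largest.

How it is judged:
By the outcome, as a careful person would: the job done as asked, in the order asked, and still so for the second after the job is handed in, with the robot touching nothing.
It also fails if it takes over 72 s, if anything falls off the work surface, if the arm or the gripper's body presses on something with over 40 N, if the wrist force passes 120 N, or if a joint passes its speed limit or range.

ROBOT

A 6-joint arm with a two-finger parallel gripper is mounted at the origin on a cart in front of the work surface, level with it; the furniture and walls round the work are solid. World frame = base frame: x ahead of the robot, y to its left, z up, the work surface at z = 0. Lengths are in m, angles in rad, forces in N, time in s.
With the tool pointing down it reaches from about 0.375 to 0.975 m from the base axis. Payload 3.8 kg.
Tool frame: the origin (TCP) lies midway between the tips of the shut fingers; the grasp point (between the pads) lies 19 mm behind it; z points along the fingers, y is the line along which they close (so a half turn about z gives the same grasp; the last joint's range is limited). The gripper opens to 85 mm and grips with 20 to 120 N. Pads are 22 mm wide; open, the fingers measure 114 mm over their backs; the gripper's body (76 mm by 85 mm) begins 54 mm behind the grasp point. The pads swing forward as they close: fully open they stand 13 mm farther back than shut.
Start: joints at [1.27, 0.264, 1.604, -0, 1.274, -0.037], TCP at [0.176, 0.652, 0.231] pointing down, gripper open.
Joint ranges: [-2.63, 2.63], [-0.94, 2.18], [0.31, 2.57], [-1.31, 4.45], [0, 2.66], [-2.55, 2.55]. Speed limits (rad/s): [2.57, 2.57, 3.14, 3.14, 3.14, 3.14].

INTERFACE

Orientations are given as a rotation vector (axis times angle).
In Python, from workcell import sensors, viewer, job gives the robot as it stands.
- The arm moves only by the shell command python3 -m inch 'ROWS' [FORCE]. ROWS is JSON, one flat list of numbers, 7 for each row, row after row: the shift along the tool's x, y, z in mm, then the turn, a rotation vector about the tool's x, y, z in degrees, then the finger opening in mm, from 0 to 85.4. A call has exactly 8 rows; each row shifts and turns the commanded pose from where the row before left it, along the tool's axes as they then stand; what a row does not reach is not made up. A row lasts 1/10 s, in which the tool goes at most 50 mm and 8.59 degrees, less where a joint would pass 70% of its speed; a pose out of reach is approached as far as the arm can. A call is refused whole if a number of a shift passes 50 or a number of a turn 8.59, either way. A call with a gripper value outside its range is refused whole. The fingers move at their own pace and stop on an object; FORCE is the grip in N (left out, the last holds). Time passes only in rows, so rows that do not move let the fingers close, or fill a call up. It gives the time, the measured TCP pose, the force, the opening and the grip force at its end, in the units of the state.
- sensors.read_state(): the state, without advancing time (a new reading comes with each control period).
- viewer.read_camera(name): name is "scene" or "top" or "wrist"; returns the picture (480x640x3 uint8, red, green, blue); there is no depth.
- viewer.camera_params(name): a dict with "K" (3x3 intrinsics, pixels), "world_to_cam" (4x4, takes a point from world to camera coordinates). Camera axes: x right, y down, z forward; pixel columns grow to the right and rows downward; lengths in m; the calibration is good to about 2 mm. A picture is of the moment at which its call begins: read the wrist's pose just before it. camera_params takes no time and is no camera call; for the wrist camera it gives the pose at the moment of the call.
- job.finish_job(): hands the job in; it is judged then, once.
The state is a dict: "time": time; "q": joint angles; "joint_vel": joint speeds; "joint_torque": joint torques, N m; "tool_pos": TCP position; "tcp_rot": TCP orientation; "wrist_force": force on the tool from outside, world axes, zero at the start; "torque": the same for the moment, N m; "width": opening from 0.0 (shut) to 1.0 (fully open); "grip_force": force on a finger pad.
Only numpy, scipy, OpenCV 4.12 (cv2) and the standard library are available. Lean on these libraries where they do the work, as an engineer would, in place of code of your own. Each camera call takes 0.05 s, during which the arm holds its last target. There are 200 camera calls.

## Working session

There is one attempt and no reset: what is moved stays moved. The work goes in short steps, Python scripts to look and compute and a shell command to move; the robot and the scene stay as the last step left them, time stands still between calls to the robot, and variables do not carry over. Pictures are saved under pics/ and viewed, at most 10 in all, crops included, and the job is handed in when it is done.

```bash
mkdir -p pics; ls
python3 - <<'E'
from workcell import sensors, viewer, job
import cv2,numpy as np
s=sensors.read_state();print({k:np.round(v,3).tolist() for k,v in s.items()})
for n in("scene","top"):
    im=viewer.read_camera(n);cv2.imwrite(f"pics/{n}0.png",im[:,:,::-1]);p=viewer.camera_params(n);print(n,np.round(p["K"],1).tolist(),np.round(p["world_to_cam"],3).tolist())
E
```

```text
pics
{'time': 0.0, 'q': [1.27, 0.265, 1.605, 0.0, 1.274, -0.037], 'joint_vel': [-0.001, -0.001, -0.001, -0.001, -0.001, -0.002], 'joint_torque': [0.001, -51.512, -36.731, 0.0, 0.013, 0.0], 'tool_pos': [0.176, 0.651, 0.23], 'tcp_rot': [-0.413, -3.114, 0.003], 'wrist_force': [0.281, 0.414, 0.243], 'torque': [-0.01, 0.032, -0.074], 'grip_force': 0.0, 'width': 1.005}
scene [[448.5, 0.0, 313.8], [0.0, 448.5, 237.8], [0.0, 0.0, 1.0]] [[-0.884, -0.467, 0.001, 0.588], [-0.285, 0.537, -0.794, 0.191], [0.37, -0.703, -0.608, 1.048], [0.0, 0.0, 0.0, 1.0]]
top [[612.7, 0.0, 317.6], [0.0, 612.7, 239.3], [0.0, 0.0, 1.0]] [[-0.013, -1.0, 0.0, 0.211], [-0.983, 0.013, -0.184, 0.579], [0.184, -0.003, -0.983, 1.418], [0.0, 0.0, 0.0, 1.0]]
```

View pics/scene0.png

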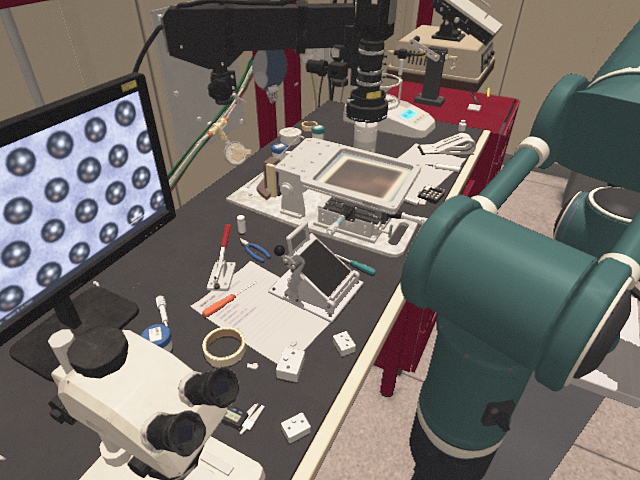

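View pics/top0.png

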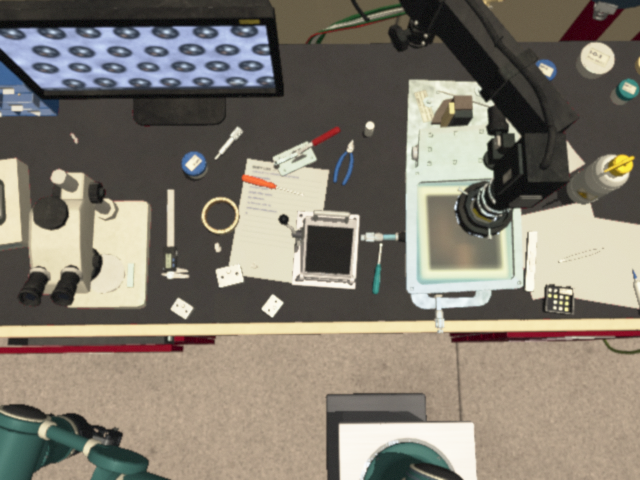

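The scene view shows the stand propped up, with its ball near (279,250). The top view shows the ball at (284,219), stand at (293–360, 212–287), tape at (220,215) and teal driver at (377,270). There are three candidate blocks in the top view: (181,308), (229,275) and (272,306). (229,275) looks largest, so I'll measure it and confirm in a crop.

```bash
cat > h.py <<'E'
from workcell import sensors, viewer, job
import cv2,numpy as np
from scipy.spatial.transform import Rotation as R
def ray(n,uv,P=None):
    p=P or viewer.camera_params(n);K=np.array(p["K"]);T=np.array(p["world_to_cam"])
    c=-T[:3,:3].T@T[:3,3];d=T[:3,:3].T@np.linalg.inv(K)@np.array([uv[0],uv[1],1.]);return c,d/np.linalg.norm(d)
def plane(n,uv,z,P=None):
    c,d=ray(n,uv,P);return c+d*(z-c[2])/d[2]
def tri(*obs): # (n,uv)
    A=np.zeros((3,3));b=np.zeros(3);rs=[ray(*o) for o in obs]
    for c,d in rs:
        M=np.eye(3)-np.outer(d,d);A+=M;b+=M@c
    x=np.linalg.solve(A,b);return x,[np.linalg.norm((np.eye(3)-np.outer(d,d))@(x-c))*1000 for c,d in rs]
def proj(n,X,P=None):
    p=P or viewer.camera_params(n);T=np.array(p["world_to_cam"]);x=np.array(p["K"])@(T[:3,:3]@np.array(X)+T[:3,3]);return x[:2]/x[2]
E
python3 - <<'E'
from h import *
t=cv2.imread("pics/top0.png");s=cv2.imread("pics/scene0.png")
g=cv2.cvtColor(t,cv2.COLOR_BGR2HSV)
m=((g[:,:,2]>185)&(g[:,:,1]<60)).astype(np.uint8)
for c in [(181,308),(229,275),(272,306)]:
    w=np.zeros_like(m);w[c[1]-19:c[1]+20,c[0]-19:c[0]+20]=1
    k=max(cv2.findContours(cv2.morphologyEx(m*w,cv2.MORPH_CLOSE,np.ones((5,5))),0,2)[0],key=cv2.contourArea)
    r=cv2.minAreaRect(k);b=cv2.boxPoints(r);P=np.array([plane("top",q,.028) for q in b])
    e=P[1]-P[0];f=P[2]-P[1]
    print(c,r,np.round(P.mean(0),4),np.round([np.linalg.norm(e),np.linalg.norm(f)],4),"yaw e,f",np.degrees([np.arctan2(e[1],e[0]),np.arctan2(f[1],f[0])]).round(1))
A=cv2.resize(t[190:330,160:390],None,fx=3.47,fy=3.47,interpolation=cv2.INTER_CUBIC)[:,:800]
cv2.imwrite("pics/c1.png",A)
B=cv2.resize(s[210:450,190:400],None,fx=2.5,fy=2.5,interpolation=cv2.INTER_CUBIC);cv2.imwrite("pics/c2.png",B)
E
```

```text
(181, 308) ((181.42306518554688, 308.1153564453125), (18.027755737304688, 14.144856452941895), 33.690067291259766) [0.4234 0.5316 0.028 ] [0.0332 0.044 ] yaw e,f [ -32.7 -123.7]
(229, 275) ((232.0, 271.0), (30.0, 32.0), 90.0) [0.5115 0.4117 0.028 ] [0.0778 0.0732] yaw e,f [ -90.7 -179.5]
(272, 306) ((272.03997802734375, 305.2799987792969), (14.000000953674316, 18.80000114440918), 36.869895935058594) [0.4274 0.3148 0.028 ] [0.0447 0.0338] yaw e,f [ -37.1 -127.4]
```

View pics/c1.png

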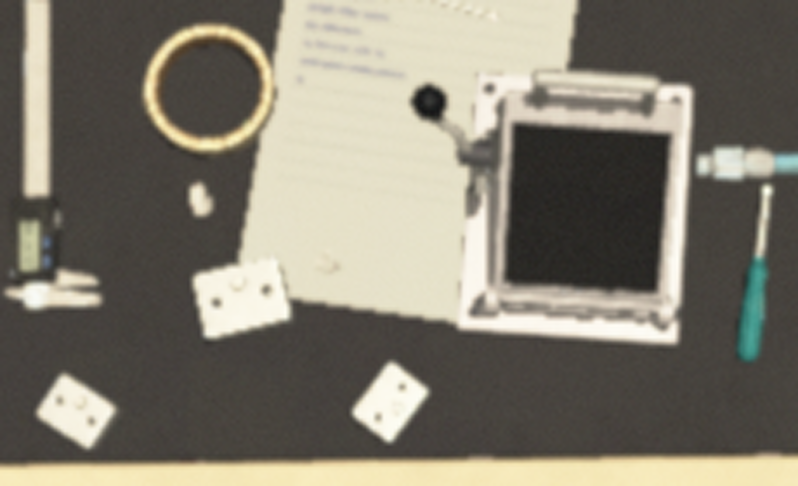

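View pics/c2.png

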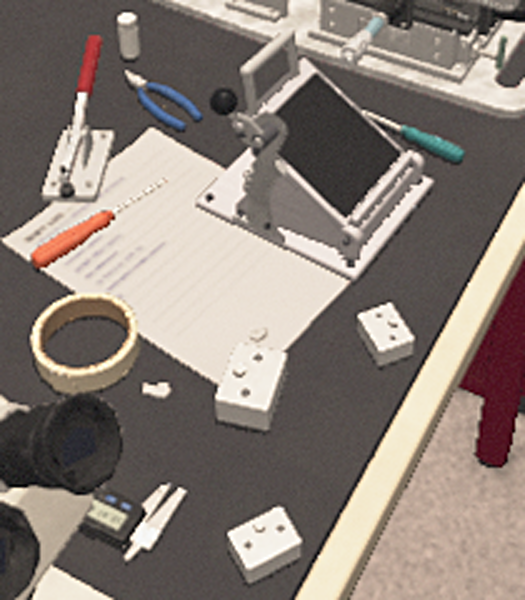

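Crops: the block at top (229,275) is clearly larger than the two 34×44 look-alikes, with its top-face corners in the crop at about (194,275), (277,257), (291,318) and (207,338). The stand's base corners are at crop (477,73), (692,88), (678,344) and (458,328). Next I'll turn these into positions.

Run:
```python
from h import *
f=lambda l:[(a/3.47+160,b/3.47+190) for a,b in l]
def quad(l,z):
    P=np.array([plane("top",q,z) for q in f(l)]);e=(P[1]-P[0]+P[2]-P[3])/2;g=(P[0]-P[3]+P[1]-P[2])/2
    print(P[:,:2].round(4).tolist(),P.mean(0).round(4),"len",np.linalg.norm(e).round(4),np.linalg.norm(g).round(4),"yaw e(+90)",np.degrees(np.arctan2(e[1],e[0]))+90,"g",np.degrees(np.arctan2(g[1],g[0])));return P.mean(0),np.arctan2(g[1],g[0])
quad([(194,275),(277,257),(291,318),(207,338)],.028)
c,y=quad([(477,73),(692,88),(678,344),(458,328)],.012)
# scene-refined dark ball
def dark(n,c,r):
    im=cv2.imread(f"pics/{n}0.png").max(2);w=im[c[1]-r:c[1]+r,c[0]-r:c[0]+r]<60
    k,l,s,ce=cv2.connectedComponentsWithStats(w.astype(np.uint8));i=1+np.argmax(s[1:,4]);print(n,s[i]);return ce[i]+np.array(c)-r
bt=dark("top",(284,219),9);bs=dark("scene",(279,250),9)
X,e=tri(("top",bt),("scene",bs));print("ball",bt,bs,X.round(4),np.round(e,1))
S=R.from_euler("z",y).as_matrix();o=c-S@np.array([.073,.007,.012]);print("origin",o.round(4))
L=S.T@(X-o);print("ball in stand",L.round(4))
for t in np.radians([6,11,16,21,26,31,36]):
    px=.12*np.cos(t)-.04*np.sin(t);pz=.032+.12*np.sin(t)+.04*np.cos(t);a=np.radians(62)-t
    X2=o+S@np.array([px+.055*np.sin(a),.105,pz+.055*np.cos(a)])
    bx=o+S@np.array([.175*np.cos(t)-.04*np.sin(t),0,.032+.175*np.sin(t)+.04*np.cos(t)])
    print(np.degrees(t).round(),"ball",X2.round(3),proj("top",X2).round(1),proj("scene",X2).round(1),"bar",bx.round(3),proj("top",bx).round(1),proj("scene",bx).round(1))
```

```text
[[0.5161, 0.4507], [0.528, 0.393], [0.4851, 0.3828], [0.4719, 0.441]] [0.5003 0.4169 0.028 ] len 0.0593 0.0447 yaw e(+90) 12.229977728191557 g 12.905292307352717
[[0.662, 0.2527], [0.649, 0.0986], [0.4651, 0.1131], [0.4784, 0.2674]] [0.5636 0.183  0.012 ] len 0.1547 0.1843 yaw e(+90) -4.871077575219914 g -4.532700970070649
top [ 5  5  8  9 54]
scene [ 4  4 11 11 88]
ball [283.38888889 219.27777778] [278.94318182 250.36363636] [0.6039 0.2787 0.1787] [0.5 0.5]
origin [0.4903 0.1818 0.    ]
ball in stand [0.1056 0.1056 0.1787]
6.0 ball [0.659 0.274 0.115] [287.  202.3] [260.6 263.6] bar [0.66  0.168 0.09 ] [332.1 204. ] [284.3 246.7]
11.0 ball [0.651 0.274 0.129] [286.5 204.2] [263.  260.2] bar [0.654 0.169 0.105] [332.1 204.9] [286.  242.9]
16.0 ball [0.642 0.275 0.142] [285.9 206.6] [265.8 257.2] bar [0.647 0.169 0.119] [332.  206.3] [288.1 239.3]
21.0 ball [0.632 0.276 0.154] [285.3 209.7] [269.1 254.6] bar [0.639 0.17  0.132] [332.  208.4] [290.7 236. ]
26.0 ball [0.621 0.277 0.165] [284.7 213.4] [272.8 252.4] bar [0.63  0.171 0.145] [331.8 211.1] [293.7 233.1]
31.0 ball [0.609 0.278 0.175] [284.  217.7] [277.1 250.6] bar [0.619 0.172 0.156] [331.7 214.4] [297.2 230.5]
36.0 ball [0.596 0.279 0.184] [283.4 222.5] [281.7 249.4] bar [0.608 0.172 0.167] [331.5 218.2] [301.1 228.4]
```

The measurements agree with the given sizes: block 59×45, base 155×184, ball 105.6 mm left of the stand's middle, tilt about 33°. The block's yaw is 12.5° and the stand's is −4.7°. Next I'll write a small helper that prints rows from a pose to a world target.

```bash
cat >> h.py <<'E'
O=np.array([.4903,.1818,0]);PSI=np.radians(-4.7);S=R.from_euler("z",PSI).as_matrix()
def down(yaw,tilt=0): # tool y at world angle yaw (deg), then tipped about stand -y by tilt (deg)
    a=np.radians(yaw);y=np.array([np.cos(a),np.sin(a),0]);z=np.array([0,0,-1.]);M=np.c_[np.cross(y,z),y,z]
    return R.from_rotvec(-np.radians(tilt)*S[:,1])*R.from_matrix(M)
def stand(x,y,z): return O+S@np.array([x,y,z])
def rows(wps,p=None,r=None):
    """wps: (pos, Rotation, nrows); prints tool-axis rows mm/deg"""
    s=sensors.read_state();p=np.array(s["tool_pos"]) if p is None else p;r=R.from_rotvec(s["tcp_rot"]) if r is None else r
    for q,w,n in wps:
        rv=(r.inv()*w).as_rotvec()/n;d=(np.array(q)-p)/n
        for i in range(n):
            print(*np.round(r.inv().apply(d),1),*np.round(np.degrees(rv),2));p=p+d;r=r*R.from_rotvec(rv)
        print('--')
E
python3 - <<'E'
from h import *
rows([((.32,.43,.25),down(75-67),8),((.685,.279,.25),down(-4.7),8),((.66,.279,.168),down(-4.7),2),((.565,.282,.168),down(-4.7),6)])
E
```

```text
-0.0 -0.0 -0.0 -0.01 0.01 8.36
-0.0 -0.0 -0.0 -0.01 0.01 8.36
-0.0 -0.0 -0.0 -0.01 0.01 8.36
-0.0 -0.0 -0.0 -0.01 0.01 8.36
-0.0 -0.0 -0.0 -0.01 0.01 8.36
-0.0 0.0 -0.0 -0.01 0.01 8.36
-0.0 0.0 -0.0 -0.01 0.01 8.36
-0.0 0.0 -0.0 -0.01 0.01 8.36
--
-0.0 0.0 0.0 0.0 0.0 1.59
-0.0 0.0 0.0 0.0 0.0 1.59
-0.0 0.0 0.0 0.0 0.0 1.59
-0.0 0.0 0.0 0.0 0.0 1.59
-0.0 0.0 0.0 0.0 0.0 1.59
-0.0 0.0 0.0 0.0 0.0 1.59
-0.0 0.0 0.0 0.0 0.0 1.59
-0.0 0.0 0.0 0.0 0.0 1.59
--
-0.0 -0.0 0.0 -0.0 -0.0 0.0
-0.0 -0.0 0.0 -0.0 -0.0 0.0
--
-0.0 -0.0 0.0 -0.0 0.0 -0.0
-0.0 -0.0 0.0 -0.0 0.0 -0.0
-0.0 -0.0 0.0 -0.0 0.0 -0.0
-0.0 -0.0 0.0 -0.0 0.0 -0.0
-0.0 -0.0 0.0 -0.0 0.0 -0.0
-0.0 -0.0 0.0 -0.0 0.0 -0.0
--
```

```bash
sed -i 's/r.inv().apply(d),1)/r.inv().apply(d*1000),1)/' h.py
python3 - <<'E'
from h import *
rows([((.32,.43,.25),down(75-67),8),((.685,.279,.25),down(-4.7),8),((.66,.279,.168),down(-4.7),2),((.565,.282,.168),down(-4.7),6)])
E
```

```text
-24.6 -22.0 -2.4 -0.01 0.01 8.36
-27.5 -18.2 -2.5 -0.01 0.01 8.36
-29.9 -14.0 -2.5 -0.01 0.01 8.36
-31.6 -9.5 -2.5 -0.01 0.01 8.36
-32.6 -4.8 -2.5 -0.01 0.01 8.36
-33.0 0.0 -2.5 -0.01 0.01 8.36
-32.6 4.8 -2.5 -0.01 0.01 8.36
-31.6 9.5 -2.5 -0.01 0.01 8.36
--
-25.0 42.6 0.0 0.0 0.0 1.59
-23.9 43.2 0.0 0.0 0.0 1.59
-22.6 43.9 0.0 0.0 0.0 1.59
-21.4 44.5 0.0 0.0 0.0 1.59
-20.2 45.1 0.0 0.0 0.0 1.59
-18.9 45.6 0.0 0.0 0.0 1.59
-17.7 46.1 0.0 0.0 0.0 1.59
-16.4 46.6 0.0 0.0 0.0 1.59
--
-1.0 -12.5 41.0 -0.0 -0.0 0.0
-1.0 -12.5 41.0 -0.0 -0.0 0.0
--
-0.8 -15.8 0.0 -0.0 0.0 -0.0
-0.8 -15.8 0.0 -0.0 0.0 -0.0
-0.8 -15.8 0.0 -0.0 0.0 -0.0
-0.8 -15.8 0.0 -0.0 0.0 -0.0
-0.8 -15.8 0.0 -0.0 0.0 -0.0
-0.8 -15.8 0.0 -0.0 0.0 -0.0
--
```

```bash
python3 -m inch '[-24.6,-22,-2.4,0,0,8.36,0,-27.5,-18.2,-2.5,0,0,8.36,0,-29.9,-14,-2.5,0,0,8.36,0,-31.6,-9.5,-2.5,0,0,8.36,0,-32.6,-4.8,-2.5,0,0,8.36,0,-33,0,-2.5,0,0,8.36,0,-32.6,4.8,-2.5,0,0,8.36,0,-31.6,9.5,-2.5,0,0,8.36,0]' 20
python3 -m inch '[-25,42.6,0,0,0,1.6,0,-23.9,43.2,0,0,0,1.6,0,-22.6,43.9,0,0,0,1.6,0,-21.4,44.5,0,0,0,1.6,0,-20.2,45.1,0,0,0,1.6,0,-18.9,45.6,0,0,0,1.6,0,-17.7,46.1,0,0,0,1.6,0,-16.4,46.6,0,0,0,1.6,0]'
python3 - <<'E'
from h import *
cv2.imwrite("pics/w1.png",viewer.read_camera("wrist")[:,:,::-1])
s=sensors.read_state();print(s["tool_pos"],R.from_rotvec(s["tcp_rot"]).as_matrix().round(3).tolist())
rows([((.655,.279,.17),down(-4.7),2)])
E
```

```text
time: 0.9
tool_pos: [0.3203, 0.429, 0.2508]
tcp_rot: [2.068, 2.365, -0.001]
wrist_force: [-0.2, -0.6, 0.1]
width: 0.003
grip_force: 0.0
time: 1.7
tool_pos: [0.6864, 0.2781, 0.2503]
tcp_rot: [-2.313, -2.125, 0.002]
wrist_force: [-0.5, 1.5, -0.5]
width: -0.003
grip_force: 0.0
[0.69326369 0.2735323  0.24872401] [[0.09, 0.996, 0.004], [0.996, -0.09, -0.003], [-0.003, 0.004, -1.0]]
1.1 -19.5 39.3 0.13 0.09 -0.23
1.1 -19.4 39.3 0.13 0.09 -0.23
--
```

View pics/w1.png

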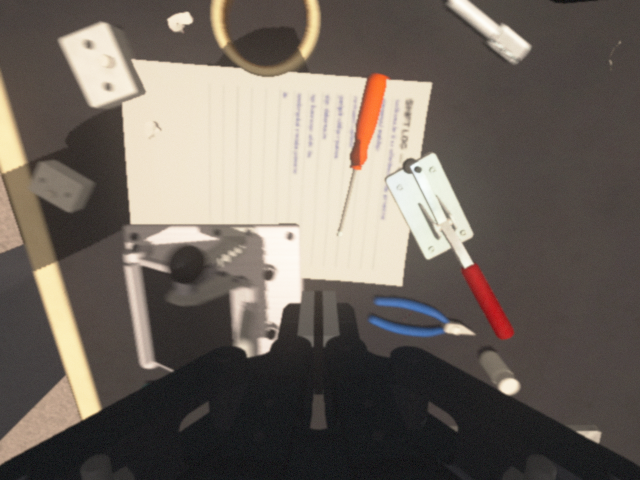

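The wrist view shows the shut fingers behind the stand, the ball at (187,263) and the block at (100,65). The way is clear, so I'll push the ball forward.

```bash
python3 -m inch '[2,-20,39.5,0,0,0,0,2,-20,39.5,0,0,0,0,0,-15,0,0,0,0,0,0,-15,0,0,0,0,0,0,-15,0,0,0,0,0,0,-15,0,0,0,0,0,0,-15,0,0,0,0,0,0,-13,0,0,0,0,0]'
python3 - <<'E'
from h import *
im=viewer.read_camera("scene");cv2.imwrite("pics/s2.png",cv2.resize(im[210:330,230:390,::-1],None,fx=4,fy=4))
s=sensors.read_state();print(s["tool_pos"],s["wrist_force"])
E
```

```text
time: 2.55
tool_pos: [0.5565, 0.294, 0.1721]
tcp_rot: [-2.312, -2.127, 0.0]
wrist_force: [-0.5, -0.3, 0.7]
width: 0.001
grip_force: 0.0
[0.55459083 0.29418631 0.17199638] [-2.52800432  0.06080485 -0.12439353]
```

View pics/s2.png

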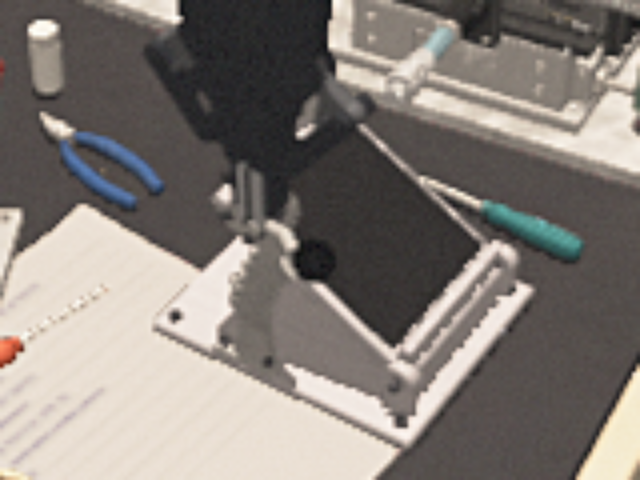

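The ball now lies forward, at crop (315,260), so the pawl is thrown back. Next I'll go to the bar and push it down along its arc.

Run:
```python
from h import *
def bar(t,dz):
    t=np.radians(t);return stand(.175*np.cos(t)-.04*np.sin(t),0,.032+.175*np.sin(t)+.04*np.cos(t)+dz)
D=down(-4.7);p=bar(33,.05);s=sensors.read_state()["tool_pos"]
rows([((*s[:2],.215),D,2),(p,D,3),(bar(34,.010),D,2),(bar(30,.006),D,1)]+[(bar(t,.006),D,1) for t in (25.5,21,17,13,9.5,6,3,0)])
```

```text
-0.0 -0.0 -21.5 -0.07 0.01 -0.03
-0.0 -0.0 -21.5 -0.07 0.01 -0.03
--
-39.1 23.4 1.4 0.0 0.0 -0.0
-39.1 23.4 1.4 0.0 0.0 -0.0
-39.1 23.4 1.4 0.0 0.0 -0.0
--
-0.0 -1.1 18.9 0.0 -0.0 -0.0
-0.0 -1.1 18.9 0.0 -0.0 -0.0
--
-0.0 8.8 12.9 -0.0 -0.0 -0.0
--
-0.0 9.2 10.7 -0.0 0.0 -0.0
--
0.0 8.3 11.4 0.0 0.0 -0.0
--
-0.0 6.6 10.6 -0.0 -0.0 -0.0
--
0.0 5.9 11.1 0.0 0.0 -0.0
--
-0.0 4.5 10.0 -0.0 -0.0 -0.0
--
0.0 3.9 10.3 0.0 0.0 -0.0
--
-0.0 2.8 9.0 -0.0 -0.0 -0.0
--
-0.0 2.3 9.1 -0.0 0.0 -0.0
--
```

```bash
python3 -m inch '[0,0,-22,0,0,0,0,0,0,-22,0,0,0,0,-39,23.5,0,0,0,0,0,-39,23.5,0,0,0,0,0,-39,23.5,0,0,0,0,0,0,-1,19,0,0,0,0,0,-1,19,0,0,0,0,0,9,13,0,0,0,0]'
python3 -m inch '[0,9.2,10.7,0,0,0,0,0,8.3,11.4,0,0,0,0,0,6.6,10.6,0,0,0,0,0,5.9,11.1,0,0,0,0,0,4.5,10,0,0,0,0,0,3.9,10.3,0,0,0,0,0,2.8,9,0,0,0,0,0,2.3,7,0,0,0,0]'
python3 -m inch '[0,0,2,0,0,0,0,0,0,0,0,0,0,0,0,0,1,0,0,0,0,0,0,0,0,0,0,0,0,0,0,0,0,0,0,0,0,0,0,0,0,0,0,0,0,0,0,0,0,0,0,0,0,0,0,0]'
python3 - <<'E'
from h import *
s=sensors.read_state();print(s["tool_pos"],S.T@(s["tool_pos"]-O),s["wrist_force"])
E
```

```text
time: 3.4
tool_pos: [0.6243, 0.1702, 0.1639]
tcp_rot: [-2.312, -2.125, 0.002]
wrist_force: [-0.2, 0.3, -0.1]
width: -0.001
grip_force: 0.0
time: 4.2
tool_pos: [0.6678, 0.1672, 0.0835]
tcp_rot: [-2.311, -2.126, 0.003]
wrist_force: [0.3, -0.6, 0.4]
width: -0.001
grip_force: 0.2
time: 5.0
tool_pos: [0.6686, 0.1673, 0.0822]
tcp_rot: [2.312, 2.126, 0.0]
wrist_force: [-0.1, -0.7, -0.1]
width: -0.004
grip_force: 0.0
[0.6686305  0.16727589 0.08222959] [1.78920924e-01 1.36862848e-04 8.22295883e-02] [-0.1494627  -0.71254118 -0.1084523 ]
```

Run:
```python
from h import *
im=viewer.read_camera("scene");cv2.imwrite("pics/s3.png",cv2.resize(im[200:330,230:390,::-1],None,fx=4,fy=4))
```

```text
(no output)
```

View pics/s3.png

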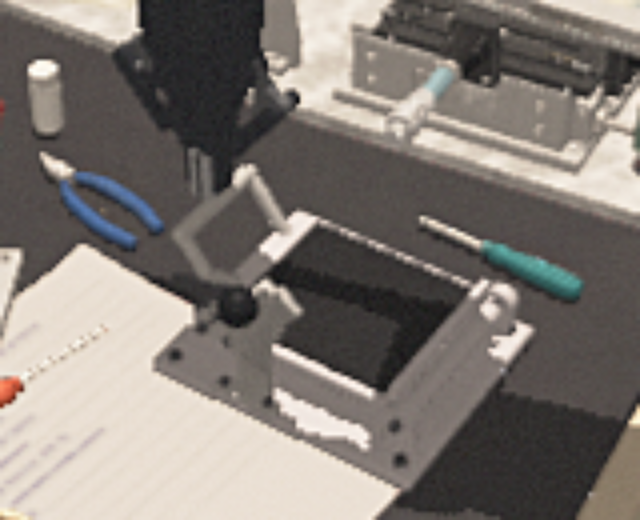

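The bar now shows at crop (178,238)–(243,175) and the ball at (237,308), with the fingers against the bar. The board looks nearly flat, so I'll check the numbers.

Run:
```python
from h import *
for d in (0,2,4,6,10):
    t=np.radians(d);a=-np.radians(43)-t
    b=stand(.12*np.cos(t)-.04*np.sin(t)+.055*np.sin(a),.105,.032+.12*np.sin(t)+.04*np.cos(t)+.055*np.cos(a))
    B=[proj("scene",stand(.175*np.cos(t)-.04*np.sin(t),y,.032+.175*np.sin(t)+.04*np.cos(t))) for y in(.036,-.036)]
    f=lambda u:((u-[230,200])*4).round(0)
    print(d,f(proj("scene",b)),f(B[0]),f(B[1]))
im=cv2.imread("pics/s3.png").max(2)[270:345,195:280]<60
k,l,s,c=cv2.connectedComponentsWithStats(im.astype(np.uint8));i=1+np.argmax(s[1:,4]);print(s[i],c[i]+[195,270])
```

```text
0 [234. 307.] [178. 237.] [245. 176.]
2 [238. 305.] [180. 230.] [247. 170.]
4 [243. 304.] [181. 224.] [248. 163.]
6 [247. 302.] [184. 217.] [251. 157.]
10 [256. 300.] [188. 205.] [256. 145.]
[   0   10   63   48 1689] [228.07815275 303.58318532]
```

The bar matches tilt 0 within a degree. I'll press it once more to make sure it rests, then plan the route to the block.

```bash
python3 -m inch '[0,-5,2,0,0,0,0,0,0,2,0,0,0,0,0,0,2,0,0,0,0,0,0,2,0,0,0,0,0,0,0,0,0,0,0,0,0,-20,0,0,0,0,0,0,-48,0,0,0,0,0,0,-48,0,0,0,0]'
python3 - <<'E'
from h import *
s=sensors.read_state();print(s["wrist_force"],s["tool_pos"])
p=np.array([.669,.164,.19]);D=down(-4.7);B=down(12.5)
rows([((.5003,.4169,.19),B,7)],p,D.inv().inv())
E
```

```text
time: 5.85
tool_pos: [0.662, 0.1674, 0.1892]
tcp_rot: [-2.311, -2.125, 0.006]
wrist_force: [0.3, 0.3, 0.5]
width: -0.002
grip_force: 0.0
[0.27323941 0.27747208 0.50727456] [0.66199063 0.16735299 0.18923968]
34.0 -27.0 0.0 0.0 0.0 -2.46
35.2 -25.5 0.0 0.0 0.0 -2.46
36.2 -24.0 0.0 0.0 0.0 -2.46
37.2 -22.4 0.0 0.0 0.0 -2.46
38.1 -20.8 0.0 0.0 0.0 -2.46
39.0 -19.1 0.0 0.0 0.0 -2.46
39.8 -17.4 0.0 0.0 0.0 -2.46
--
```

```bash
python3 -m inch '[34,-26,0,0,0,-2.46,20,35,-24.5,0,0,0,-2.46,40,36,-23,0,0,0,-2.46,60,37,-21.4,0,0,0,-2.46,70,38,-20,0,0,0,-2.46,70,38.5,-18,0,0,0,-2.46,70,39,-16.5,0,0,0,-2.46,70,0,0,0,0,0,0,70]'
python3 - <<'E'
from h import *
w=viewer.read_camera("wrist");cv2.imwrite("pics/w2.png",w[:,:,::-1])
s=sensors.read_state();print(s["tool_pos"],s["width"]);rows([((.5003,.4169,.1),down(12.5),2),((.5003,.4169,.002),down(12.5),3)])
for q in ((.5003,.4169,.028),(.5161,.4507,.028),(.4851,.3828,.028)): print(proj("wrist",q))
E
```

```text
time: 6.65
tool_pos: [0.4988, 0.4232, 0.1898]
tcp_rot: [-1.96, -2.453, -0.0]
wrist_force: [0.6, -0.1, -0.2]
width: 0.818
grip_force: 0.0
[0.5003433  0.42113655 0.18974556] 0.8201210710721683
-2.1 -0.5 44.9 -0.01 0.0 0.08
-2.1 -0.5 44.9 -0.01 0.0 0.08
--
0.0 0.0 32.7 -0.0 0.0 -0.0
0.0 0.0 32.7 -0.0 0.0 -0.0
0.0 0.0 32.7 -0.0 0.0 -0.0
--
[317.51617981 224.25044619]
[346.0043911  188.62579677]
[291.17210772 258.44586023]
```

View pics/w2.png

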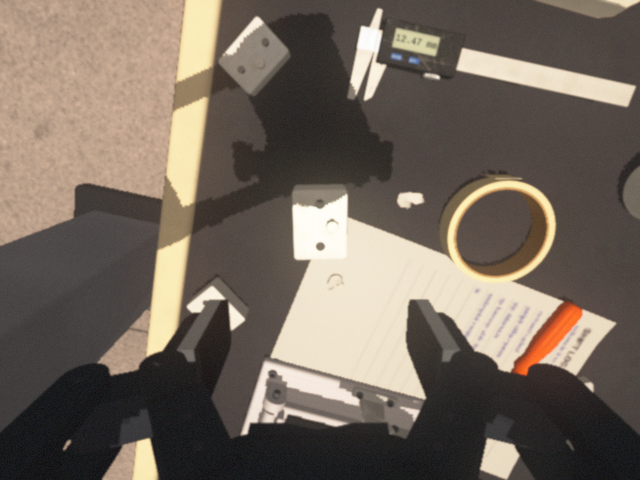

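The wrist view shows the block at (293–348, 186–260), matching the prediction (317,224) to 1–2 mm, so I'll descend and grip.

```bash
python3 -m inch '[-1,0.3,45,0,0,0,70,-1.5,0.2,45,0,0,0,70,0,0,40,0,0,0,70,0,0,35,0,0,0,70,0,0,20,0,0,0,70,0,0,2.5,0,0,0,70,0,0,0,0,0,0,70,0,0,0,0,0,0,30]' 50
python3 -m inch '[0,0,0,0,0,0,30,0,0,0,0,0,0,30,0,0,0,0,0,0,30,0,0,0,0,0,0,30,0,0,0,0,0,0,30,0,0,-40,0,0,0,30,0,0,-45,0,0,0,30,0,0,-45,0,0,0,30]'
python3 - <<'E'
from h import *
s=sensors.read_state();print(s["tool_pos"],s["width"],s["wrist_force"])
p=np.array(s["tool_pos"]);B=down(12.5)
q=stand(.074,0,.17);rows([((*q[:2],.17),down(-4.7),8)]);print(q)
E
```

```text
time: 7.5
tool_pos: [0.5049, 0.4172, 0.0044]
tcp_rot: [1.968, 2.447, 0.004]
wrist_force: [0.8, 0.3, 0.7]
width: 0.668
grip_force: 0.0
time: 8.3
tool_pos: [0.5024, 0.4162, 0.133]
tcp_rot: [-1.968, -2.449, 0.003]
wrist_force: [0.9, 0.4, -3.2]
width: 0.52
grip_force: 53.2
[0.50241871 0.41615132 0.13304808] 0.519657133466889 [ 0.925352    0.39755585 -3.22565931]
-31.0 1.0 -4.6 -0.01 0.01 2.14
-30.9 2.2 -4.6 -0.01 0.01 2.14
-30.8 3.4 -4.6 -0.01 0.01 2.14
-30.7 4.5 -4.6 -0.01 0.01 2.14
-30.5 5.7 -4.6 -0.01 0.01 2.14
-30.3 6.8 -4.6 -0.01 0.01 2.14
-30.0 7.9 -4.6 -0.01 0.01 2.14
-29.7 9.0 -4.6 -0.01 0.01 2.14
--
[0.56405117 0.17573655 0.17      ]
```

```bash
python3 -m inch '[-31,1,-9,0,0,2.14,30,-31,2,-9,0,0,2.14,30,-31,3.4,-9,0,0,2.14,30,-31,4.5,-9,0,0,2.14,30,-30.5,5.7,0,0,0,2.14,30,-30,6.8,0,0,0,2.14,30,-30,8,0,0,0,2.14,30,-29.7,9,0,0,0,2.14,30]'
python3 - <<'E'
from h import *
T=np.array(viewer.camera_params("wrist")["world_to_cam"]);s=sensors.read_state()
print("cam in tool",R.from_rotvec(s["tcp_rot"]).inv().apply(-T[:3,:3].T@T[:3,3]-s["tool_pos"]))
im=viewer.read_camera("top");cv2.imwrite("pics/t3.png",im[:,:,::-1])
s=sensors.read_state();print(s["tool_pos"],s["wrist_force"],S.T@(s["tool_pos"]-O))
q=stand(.074,0,.06);rows([(q,down(-4.7),3)])
E
```

```text
time: 9.1
tool_pos: [0.5645, 0.1747, 0.1685]
tcp_rot: [2.312, 2.127, -0.0]
wrist_force: [0.3, -0.5, -3.0]
width: 0.515
grip_force: 53.3
cam in tool [ 0.07484763 -0.00086256 -0.14187692]
[0.56569692 0.17022886 0.16843155] [ 1.29556362 -3.5791599  -2.57179503] [ 0.07609151 -0.00535432  0.16843155]
1.9 -0.7 36.1 0.02 0.08 -0.08
1.9 -0.7 36.1 0.02 0.08 -0.08
1.8 -0.7 36.1 0.02 0.08 -0.08
--
```

```bash
python3 -m inch '[1.8,-0.7,36,0,0,0,30,1.8,-0.7,36,0,0,0,30,1.8,-0.7,32,0,0,0,30,0,0,14,0,0,0,30,0,0,5,0,0,0,30,0,0,1.5,0,0,0,30,0,0,0.5,0,0,0,30,0,0,0,0,0,0,30]'
python3 - <<'E'
from h import *
s=sensors.read_state();print(s["tool_pos"],s["wrist_force"],S.T@(s["tool_pos"]-O))
im=viewer.read_camera("scene");cv2.imwrite("pics/s4.png",cv2.resize(im[180:330,220:400,::-1],None,fx=4,fy=4))
E
```

```text
time: 9.95
tool_pos: [0.5633, 0.1818, 0.045]
tcp_rot: [2.31, 2.129, 0.001]
wrist_force: [-4.4, -1.9, 4.6]
width: 0.519
grip_force: 54.0
[0.56331845 0.18175244 0.04503753] [-4.39792165 -1.916411    4.56116231] [0.07277681 0.00593563 0.04503753]
```

View pics/s4.png

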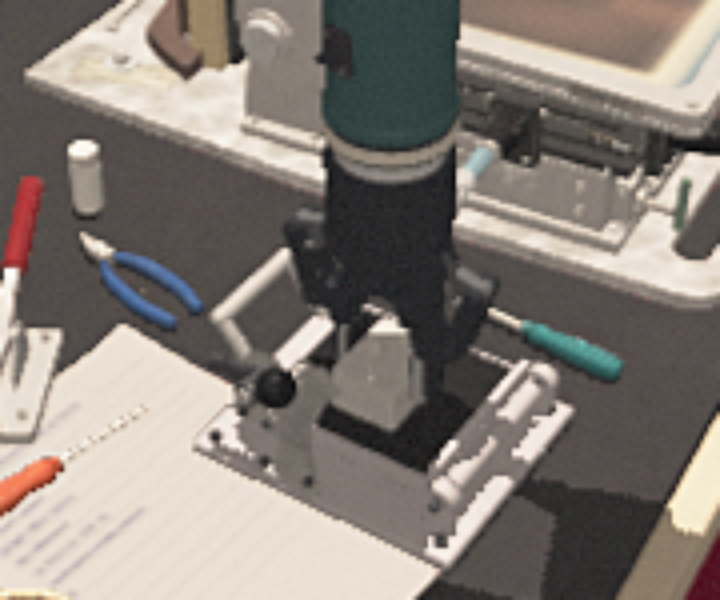

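The block is on the pad and held between the fingers. I'll press a further 1 mm to tell whether this is solid contact on a flat board.

```bash
python3 -m inch '[0,0,0.5,0,0,0,30,0,0,0,0,0,0,30,0,0,0.5,0,0,0,30,0,0,0,0,0,0,30,0,0,0,0,0,0,30,0,0,0,0,0,0,30,0,0,0,0,0,0,30,0,0,0,0,0,0,30]'
python3 - <<'E'
from h import *
s=sensors.read_state();print(s["tool_pos"],s["wrist_force"],S.T@(s["tool_pos"]-O))
E
```

```text
time: 10.8
tool_pos: [0.5633, 0.1818, 0.045]
tcp_rot: [2.31, 2.129, 0.001]
wrist_force: [-7.7, -2.2, 11.1]
width: 0.513
grip_force: 54.9
[0.56333801 0.18177328 0.04495556] [-7.72046314 -2.17225253 11.08872506] [0.0727946  0.00595799 0.04495556]
```

The contact is solid and the board did not move, so it is flat. I'll release, back off upward and plan the pawl throw.

```bash
python3 -m inch '[0,0,-0.5,0,0,0,46,0,0,0,0,0,0,50,0,0,0,0,0,0,58,0,0,0,0,0,0,62,0,0,-20,0,0,0,62,0,0,-45,0,0,0,62,0,0,-45,0,0,0,62,0,0,-35,0,0,0,30]'
python3 - <<'E'
from h import *
im=viewer.read_camera("wrist");cv2.imwrite("pics/w5.png",im[:,:,::-1])
s=sensors.read_state();print(s["tool_pos"],s["wrist_force"])
D=down(-4.7);q=stand(.02,.106,.19)
rows([(q,D,4),(stand(.02,.106,.104),D,3),(stand(.118,.106,.104),D,6)])
E
```

```text
time: 11.6
tool_pos: [0.5641, 0.1819, 0.1908]
tcp_rot: [2.31, 2.128, 0.004]
wrist_force: [-0.1, 0.1, -1.0]
width: 0.574
grip_force: 0.0
[0.5676858  0.18287493 0.19774672] [ 1.49790095 -0.56375544  4.56815934]
24.6 -14.3 1.9 0.17 -0.06 0.0
24.6 -14.3 1.9 0.17 -0.06 0.0
24.6 -14.3 1.9 0.17 -0.06 0.0
24.6 -14.3 1.9 0.17 -0.06 0.0
--
0.0 0.0 28.7 -0.0 0.0 0.0
0.0 0.0 28.7 -0.0 0.0 0.0
0.0 0.0 28.7 -0.0 0.0 0.0
--
-0.0 16.3 -0.0 0.0 -0.0 0.0
-0.0 16.3 -0.0 0.0 -0.0 0.0
-0.0 16.3 -0.0 0.0 -0.0 0.0
-0.0 16.3 -0.0 0.0 -0.0 0.0
-0.0 16.3 -0.0 0.0 -0.0 0.0
-0.0 16.3 -0.0 0.0 -0.0 0.0
--
```

View pics/w5.png

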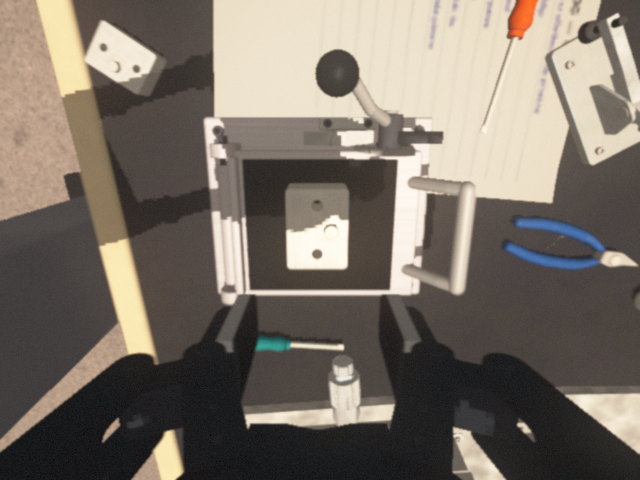

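The wrist view shows the block standing square on the pad at (318,227) with its pins up. The ball is forward at (337,73) and the bar is at (462,240). Now I'll throw the pawl in.

```bash
python3 -m inch '[26,-13.5,0,0,0,0,0,26,-13.5,0,0,0,0,0,26,-13.5,0,0,0,0,0,24,-13.5,0,0,0,0,0,0,0,29,0,0,0,0,0,0,29,0,0,0,0,0,0,29,0,0,0,0,0,0,0,0,0,0,0]'
python3 - <<'E'
from h import *
s=sensors.read_state();print(S.T@(s["tool_pos"]-O),s["wrist_force"])
E
```

```text
time: 12.45
tool_pos: [0.514, 0.286, 0.0959]
tcp_rot: [-2.308, -2.127, 0.014]
wrist_force: [-1.3, 1.2, 0.2]
width: 0.002
grip_force: 0.0
[0.01504593 0.10580765 0.09592552] [-1.27491294  1.15299549  0.20019749]
```

```bash
python3 -m inch '[0,16,-6,0,0,0,0,0,16,-2,0,0,0,0,0,15,0,0,0,0,0,0,15,0,0,0,0,0,0,15,0,0,0,0,0,0,14,0,0,0,0,0,0,12,0,0,0,0,0,0,0,0,0,0,0,0]'
python3 - <<'E'
from h import *
s=sensors.read_state();print(S.T@(s["tool_pos"]-O),s["wrist_force"])
D=down(-4.7);q=s["tool_pos"]
rows([((*q[:2],.18),D,2),(stand(.175,0,.18),D,3)])
E
python3 -m inch '[0,-15,-20,0,0,0,0,0,0,-40,0,0,0,0,0,0,-20,0,0,0,0,-35,25,0,0,0,0,20,-36,25,0,0,0,0,40,-35,22,0,0,0,0,40,0,0,0,0,0,0,40,0,0,0,0,0,0,40]'
python3 - <<'E'
from h import *
s=sensors.read_state();print(S.T@(s["tool_pos"]-O),s["wrist_force"])
im=viewer.read_camera("scene");cv2.imwrite("pics/s6.png",cv2.resize(im[200:330,230:390,::-1],None,fx=4,fy=4))
for d in (0,2,6):
    t=np.radians(d);a=np.radians(62)-t
    b=stand(.12*np.cos(t)-.04*np.sin(t)+.055*np.sin(a),.105,.032+.12*np.sin(t)+.04*np.cos(t)+.055*np.cos(a));print(d,(proj("scene",b)-[230,200])*4)
s=sensors.read_state();print(S.T@(s["tool_pos"]-O)); rows([(stand(.175,0,.12),down(-4.7),2),(stand(.175,0,.053),down(-4.7),3)])
E
```

```text
time: 13.25
tool_pos: [0.6225, 0.2793, 0.1106]
tcp_rot: [2.31, 2.127, 0.004]
wrist_force: [-0.6, 0.7, -1.3]
width: 0.001
grip_force: 0.0
[0.12375578 0.10795691 0.11055946] [-0.55225738  0.66945626 -1.26991331]
0.0 0.1 -34.7 0.08 -0.03 -0.02
0.0 0.0 -34.7 0.08 -0.03 -0.02
--
-36.0 17.1 -0.0 -0.0 -0.0 0.0
-36.0 17.1 -0.0 -0.0 -0.0 0.0
-36.0 17.1 -0.0 -0.0 -0.0 0.0
--
time: 14.05
tool_pos: [0.6677, 0.1677, 0.1873]
tcp_rot: [-2.312, -2.124, 0.004]
wrist_force: [-0.2, -0.0, 0.2]
width: 0.471
grip_force: 0.0
[0.1779446  0.0004548  0.18729424] [-0.21426719 -0.02324215  0.17399237]
0 [114.11159006 271.54930838]
2 [116.6442215 265.4290682]
6 [122.64363899 253.75190968]
[0.17761904 0.00145135 0.18752322]
-0.7 -1.2 33.8 -0.09 0.01 -0.03
-0.7 -1.3 33.8 -0.09 0.01 -0.03
--
-0.0 -0.0 22.3 0.0 -0.0 -0.0
-0.0 -0.0 22.3 0.0 -0.0 -0.0
-0.0 -0.0 22.3 0.0 -0.0 -0.0
--
```

View pics/s6.png

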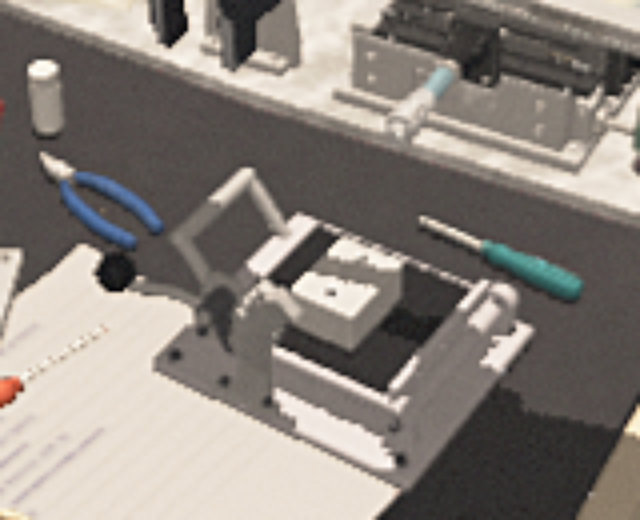

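The ball is at crop (117,271), which matches pawl in at tilt 0 (114,271), with the block on the pad. That was my 11th viewed picture, one over the limit of 10, so from here I'll use numbers only. Next I'll grip the bar.

```bash
python3 -m inch '[-0.7,-1.3,34,0,0,0,40,-0.7,-1.3,34,0,0,0,40,0,0,25,0,0,0,40,0,0,25,0,0,0,40,0,0,16.5,0,0,0,40,0,0,0,0,0,0,0,0,0,0,0,0,0,0,0,0,0,0,0,0,0]' 40
python3 -m inch '[0,0,0,0,0,0,0,0,0,0,0,0,0,0,0,0,0,0,0,0,0,0,0,0,0,0,0,0,0,0,0,0,0,0,0,0,0,0,0,0,0,0,0,0,0,0,0,0,0,0,0,0,0,0,0,0]'
python3 - <<'E'
from h import *
s=sensors.read_state();L=S.T@(s["tool_pos"]-O);print(L,s["wrist_force"],s["width"]*85.4,s["grip_force"])
def P(t,g):
    c=np.array([0,0,.032]);v=np.array([.175,0,L[2]])-c;M=R.from_rotvec([0,-np.radians(t),0])
    return O+S@(c+M.apply(v)),down(-4.7,t)
n=8;t=28.5/n
p0=P(0,0);rows([(*P(t*(i+1),0),1) for i in range(n)],*p0)
print("back");rows([(*P(25.5,0),3)],*P(28.5,0))
E
```

```text
time: 14.9
tool_pos: [0.6659, 0.1685, 0.0554]
tcp_rot: [-2.31, -2.129, -0.001]
wrist_force: [-0.8, 0.9, -4.8]
width: 0.119
grip_force: 38.9
time: 15.7
tool_pos: [0.666, 0.1684, 0.055]
tcp_rot: [-2.311, -2.128, -0.002]
wrist_force: [-0.2, 4.5, -1.9]
width: 0.125
grip_force: 39.3
[0.17617627 0.00101488 0.05504256] [-0.18991808  4.50599818 -1.93290555] 10.643869145566851 39.25304710865021
0.0 -1.8 -10.8 -3.56 -0.0 0.0
--
-0.0 -1.8 -10.8 -3.56 0.0 0.0
--
-0.0 -1.8 -10.8 -3.56 0.0 -0.0
--
-0.0 -1.8 -10.8 -3.56 -0.0 -0.0
--
0.0 -1.8 -10.8 -3.56 -0.0 -0.0
--
0.0 -1.8 -10.8 -3.56 -0.0 0.0
--
-0.0 -1.8 -10.8 -3.56 0.0 -0.0
--
0.0 -1.8 -10.8 -3.56 -0.0 0.0
--
back
-0.0 0.3 3.1 1.0 -0.0 0.0
-0.0 0.4 3.1 1.0 -0.0 0.0
-0.0 0.4 3.1 1.0 -0.0 0.0
--
```

```bash
python3 -m inch '[0,-0.8,-5.4,-1.78,0,0,0,0,-0.8,-5.4,-1.78,0,0,0,0,-0.8,-5.4,-1.78,0,0,0,0,-0.8,-5.4,-1.78,0,0,0,0,-0.8,-5.4,-1.78,0,0,0,0,-0.8,-5.4,-1.78,0,0,0,0,-0.8,-5.4,-1.78,0,0,0,0,-0.8,-5.4,-1.78,0,0,0]'
python3 -m inch '[0,-0.8,-5.4,-1.78,0,0,0,0,-0.8,-5.4,-1.78,0,0,0,0,-0.8,-5.4,-1.78,0,0,0,0,-0.8,-5.4,-1.78,0,0,0,0,-0.8,-5.4,-1.78,0,0,0,0,-0.8,-5.4,-1.78,0,0,0,0,-0.8,-5.4,-1.78,0,0,0,0,-0.8,-5.4,-1.78,0,0,0]'
cat > tilt.py <<'E'
from h import *
s=sensors.read_state();L=S.T@(s["tool_pos"]-O);r=(R.from_rotvec(s["tcp_rot"])*down(-4.7).inv()).as_rotvec(degrees=True)
print("stand TCP",L.round(4),"tilt by pos",(np.degrees(np.arctan2(L[2]-.032,L[0])-np.arctan2(.023,.176))).round(2),"radius",np.hypot(L[2]-.032,L[0]).round(4),"rot",(S.T@r).round(2),s["wrist_force"].round(1) if hasattr(s["wrist_force"],'round') else s["wrist_force"],s["width"]*85.4)
E
python3 tilt.py
```

```text
time: 16.5
tool_pos: [0.6552, 0.1693, 0.097]
tcp_rot: [2.168, 1.997, 0.253]
wrist_force: [1.2, 5.7, -4.2]
width: 0.12
grip_force: 39.7
time: 17.3
tool_pos: [0.6342, 0.171, 0.1354]
tcp_rot: [2.012, 1.854, 0.475]
wrist_force: [1.9, 5.1, -4.3]
width: 0.121
grip_force: 39.7
stand TCP [0.1443 0.001  0.1354] tilt by pos 28.18 radius 0.1775 rot [  0.08 -28.64   0.04] [ 1.9  5.1 -4.3] 10.3672057605633
```

Tilt is about 28.2°, held. I'll lower it gently onto the 26° tooth and read the force.

```bash
python3 -m inch '[0,0.3,2.1,0.7,0,0,0,0,0.2,1.5,0.5,0,0,0,0,0.2,1.5,0.5,0,0,0,0,0.2,1.5,0.5,0,0,0,0,0,0,0,0,0,0,0,0,0,0,0,0,0,0,0,0,0,0,0,0,0,0,0,0,0,0,0]'
python3 tilt.py
```

```text
time: 18.1
tool_pos: [0.6383, 0.1706, 0.1295]
tcp_rot: [2.039, 1.878, 0.439]
wrist_force: [-0.6, 7.4, -3.4]
width: 0.122
grip_force: 40.2
stand TCP [0.1484 0.001  0.1295] tilt by pos 25.86 radius 0.1776 rot [  0.07 -26.26  -0.  ] [-0.6  7.4 -3.4] 10.40729179731665
```

```bash
python3 -m inch '[0,0.1,0.9,0.3,0,0,0,0,0,0,0,0,0,0,0,0,0,0,0,0,14,0,0,0,0,0,0,18,0,0,0,0,0,0,25,0,0,0,0,0,0,35,0,0,0,0,0,0,40,0,0,0,0,0,0,40]'
python3 -m inch '[0,0,-15,0,0,0,40,0,0,-30,0,0,0,40,0,0,-30,0,0,0,40,0,0,-30,0,0,0,40,0,0,-30,0,0,0,40,0,0,0,0,0,0,40,0,0,0,0,0,0,40,0,0,0,0,0,0,40]'
python3 tilt.py
python3 - <<'E'
from h import *
for n in("top","scene","wrist"): cv2.imwrite(f"pics/{n}_f.png",viewer.read_camera(n)[:,:,::-1])
def dark(n,c,r):
    c=np.round(c).astype(int);im=cv2.imread(f"pics/{n}_f.png").max(2);w=im[c[1]-r:c[1]+r,c[0]-r:c[0]+r]<60
    k,l,s,ce=cv2.connectedComponentsWithStats(w.astype(np.uint8));i=1+np.argmax(s[1:,4]);return (ce[i]+c-r).round(1),s[i]
for d in (16,21,26,31):
    t=np.radians(d);a=np.radians(62)-t
    b=stand(.12*np.cos(t)-.04*np.sin(t)+.055*np.sin(a),.105,.032+.12*np.sin(t)+.04*np.cos(t)+.055*np.cos(a))
    q=stand(.074*np.cos(t)-.036*np.sin(t),.006,.032+.074*np.sin(t)+.036*np.cos(t))
    print(d,[proj(n,b).round(1) for n in("scene","top","wrist")],"block top",[proj(n,q).round(1) for n in("scene","top","wrist")])
    if d==26:B=b
for n in("scene","top"): print(n,dark(n,proj(n,B),9))
t=cv2.imread("pics/wrist_f.png");m=((t.min(2)>150)).astype(np.uint8)
for c in cv2.findContours(m,0,2)[0]:
    if 800<cv2.contourArea(c)<12000: print("bright",np.round(cv2.minAreaRect(c),1) if 0 else cv2.minAreaRect(c))
E
```

```text
time: 18.9
tool_pos: [0.6381, 0.1699, 0.1287]
tcp_rot: [2.041, 1.881, 0.434]
wrist_force: [0.6, -0.5, -0.5]
width: 0.466
grip_force: 0.0
time: 19.7
tool_pos: [0.5785, 0.1747, 0.2491]
tcp_rot: [2.042, 1.881, 0.432]
wrist_force: [0.1, 0.5, 0.1]
width: 0.47
grip_force: 0.0
stand TCP [8.850e-02 1.000e-04 2.491e-01] tilt by pos 60.39 radius 0.2345 rot [-3.00e-02 -2.59e+01  1.00e-02] [0.1 0.5 0.1] 40.17827527235916
16 [array([265.8, 257.1]), array([286.1, 206.5]), array([325.1,  74.1])] block top [array([320.1, 264.3]), array([326.7, 249.2]), array([192. , 220.1])]
21 [array([269.1, 254.5]), array([285.5, 209.6]), array([319.1,  70.9])] block top [array([321.9, 263.4]), array([326.6, 251. ]), array([185.9, 222.4])]
26 [array([272.8, 252.3]), array([284.8, 213.3]), array([310. ,  67.4])] block top [array([323.9, 262.7]), array([326.5, 252.9]), array([178.8, 224.7])]
31 [array([277. , 250.5]), array([284.2, 217.5]), array([297.2,  63.5])] block top [array([326.1, 262.2]), array([326.3, 255.1]), array([170.7, 226.9])]
scene (array([272.3, 252.4]), array([ 3,  4, 11, 12, 88], dtype=int32))
top (array([284.3, 212.3]), array([ 5,  5,  8,  8, 49], dtype=int32))
bright ((459.6585388183594, 460.07318115234375), (71.21524047851562, 28.423627853393555), 51.34019470214844)
bright ((3.1379337310791016, 396.8448486328125), (100.46117401123047, 34.91072082519531), 68.19859313964844)
bright ((316.56793212890625, 390.4119567871094), (87.80320739746094, 125.92243957519531), 74.5213623046875)
bright ((466.1884460449219, 331.857666015625), (58.06123352050781, 99.72148895263672), 74.74488067626953)
bright ((179.12069702148438, 235.48194885253906), (49.96124267578125, 65.79789733886719), 89.0759506225586)
bright ((416.1484375, 91.62948608398438), (108.70333099365234, 18.174556732177734), 63.92464065551758)
```

After release the ball reads tilt about 25.5° in both views, and the block is on the pad where predicted. One still period to confirm nothing drifts, then I'll hand it in.

```bash
python3 -m inch '[0,0,-10,0,0,0,40,0,0,0,0,0,0,40,0,0,0,0,0,0,40,0,0,0,0,0,0,40,0,0,0,0,0,0,40,0,0,0,0,0,0,40,0,0,0,0,0,0,40,0,0,0,0,0,0,40]'
python3 - <<'E'
from h import *
a=cv2.imread("pics/scene_f.png").astype(int);b=viewer.read_camera("scene")[:,:,::-1].astype(int)
im=b.max(2)[243:261,263:281]<60;ys,xs=np.nonzero(im);print("ball",xs.mean()+263,ys.mean()+243)
print("diff round block",np.abs(a-b)[255:285,305:345].mean());print(job.finish_job())
E
```

```text
time: 20.65
tool_pos: [0.5748, 0.1752, 0.2589]
tcp_rot: [2.042, 1.881, 0.434]
wrist_force: [-0.5, 0.5, 0.8]
width: 0.466
grip_force: 0.0
ball 272.3095238095238 252.4404761904762
diff round block 5.416388888888889
the job is handed in; nothing more can be done
None
```

Job handed in at 20.7 s: the largest block is on the pad, the pawl is in, and the ratchet holds the board at about 25.5° by camera measurement, with the tape and screwdriver not approached; I viewed 11 pictures, one over the limit of 10.

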